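Knock a stuck setting block out of a sloping jig

ROBOT

A 6-joint arm with a two-finger parallel gripper is mounted at the origin on a cart in front of the work surface, level with it; the furniture and walls round the work are solid. World frame = base frame: x ahead of the robot, y to its left, z up, the work surface at z = 0. Lengths are in m, angles in degrees, forces in N, time in s.
With the tool pointing down it reaches from about 0.375 to 0.9 m from the base axis. Payload 3.1 kg.
Tool frame: the origin (TCP) lies at the very end of the fingers, on their centre line; the grasp point (between the pads) lies 19 mm behind it; z points along the fingers, y is the direction in which the jaws open and shut (so a half turn about z gives the same grasp; the last joint's range is limited). The gripper opens to 87 mm and grips with 3 to 60 N. Pads are 19 mm wide; open, the fingers measure 117 mm over their backs; the gripper's body (75 mm by 190 mm) begins 51 mm behind the grasp point.
Start: joints at [56.064, 30.224, 82.088, -0, 67.689, -10.227], TCP at [0.251, 0.572, 0.223] pointing down, gripper open.
Joint ranges: [-176.69, 176.69], [-43.24, 126.21], [12.49, 139.97], [-82, 262], [0, 151.66], [-163.58, 163.58]. Speed limits (degrees/s): [159.86, 159.86, 180, 180, 180, 180].

INTERFACE

Orientations are given as a 3x3 rotation matrix whose columns are the frame's x, y, z axes.
In Python, from rig import readout, capture, camera_model, bot, spot_in, regions_of gives the robot as it stands.
- The arm moves only by the tool send_rows, never from a script. Its argument "moves" is a list that holds one entry, the list of rows, each a list of 7 numbers: the turn, a rotation vector about the tool's x, y, z in degrees, then the shift along the tool's x, y, z in cm, then the opening, from -1 (shut) to 1 (fully open). A call has exactly 5 rows; each row shifts and turns the commanded pose from where the row before left it, along the tool's axes as they then stand; what a row does not reach is not made up. A row lasts 1/10 s, in which the tool goes at most 50 mm and 8.59 degrees, less where a joint would pass 70% of its speed; a pose out of reach is approached as far as the arm can. A call with a gripper value outside its range is refused whole. The fingers move at their own pace and stop on an object; the grip force is fixed at half the most. Time passes only in rows, so rows that do not move let the fingers close, or fill a call up. It gives the time, the measured TCP pose, the force and the opening at its end, in the units of the state.
- readout.read_state(): the state, without advancing time (a new reading comes with each control period).
- capture(name): name is "side" or "top"; returns the picture (420x560x3 uint8, blue, green, red); there is no depth.
- camera_model(name): a dict with "camera_matrix" (3x3 intrinsics, pixels), "pose" (4x4, takes a point from camera to world coordinates). Camera axes: x right, y up, looking along -z (the intrinsics and any distortion apply to the point x, -y, -z); pixel columns grow to the right and rows downward; lengths in m; the calibration is good to about 2 mm. A picture is of the moment at which its call begins. camera_model takes no time and is no camera call.
- bot.hand_in(): hands the job in, once; it reports no verdict.
Trained networks look in the newest picture that a camera, given by its name, has taken for a name from the list of things; names that differ only in an ending like _2 or _b are one class to them, and where a whole thing is asked for, a point or a joint stands for the part that bears it (a point fixed in the world has none). Each returns a list of dicts, best first, with "p" (0 to 1); they miss things now and then, are a little off and sometimes report something else, mostly with a low value. They report only what shows in the picture. A call takes as long as a camera call. They do not tell look-alikes from the thing itself.
- spot_in(camera, thing): "location" ([x, y, z] in m, in world coordinates, good to about 4 mm: the middle of the surface that is visible of it).
- regions_of(camera, thing): "mask" (420x560 bool, what is visible of it).
The state is a dict: "time_s": time; "joint_positions": joint angles; "qvel": joint speeds; "tau": joint torques, N m; "position": TCP position; "tcp_rot": TCP orientation; "force": force on the tool from outside, world axes, zero at the start; "moment": the same for the moment, N m; "opening": opening from 0.0 (shut) to 1.0 (fully open).
Only numpy, scipy, OpenCV 4.12 (cv2) and the standard library are available. Lean on these libraries where they do the work, as an engineer would, in place of code of your own. Each camera call takes 0.05 s, during which the arm holds its last target. There are 200 camera calls.

TASK

A setting block is stuck in the sloping nest of the jig. Take the orange-handled drift from its stand, push the block out from behind with the drift's tip through the access hole so that it drops into the jig's catch pan, feeling for the hole without ramming the jig, and stand the drift back upright in its stand. Do not touch the block with the gripper, and leave the bowl, spool, marker and dropper bottle where they are.

Things in the scene. Friction and masses are not known exactly. Their poses are not given: they have to be found in the camera images.
- jig: Fixed knock-out jig, 170 (x) x 128 (y) x 139 mm high; origin on the bench under the plate, z up. A 90 x 100 x 38 mm plate, blue upper face towards -x, leans 35 degrees over a catch pan between four uprights. Pushing direction, square to the plate: (0.574, 0, -0.819) in the jig's frame. Four screw heads, 4 mm proud, lie 34 mm along the slope and 38 mm across from its middle.
- access_hole (a point): Nominal centre of the access hole's mouth in the blue face, 113 mm above the bench; axes as the jig's. The blue plate is bolted on through slots: the true hole lies up to 5 mm up or down the slope from here, along (0.819, 0, 0.574) in the jig's frame. Hole 11 mm diameter, 1.5 mm chamfer, 14 mm deep; right behind it the block's back, in a nest 33.5 x 53.5 mm, 24 mm deep, open below.
- pan_centre (a point): Centre of the catch pan's rubber floor, 10 mm above the bench; axes as the jig's. Floor about 150 mm (x) by 100 mm (y), lip 20 mm high all round; it lies under the plate.
- stuck_block: Light grey aluminium setting block, 32 x 50 x 22 mm, about 0.09 kg; origin at the centre of its underside, z along the 22 mm. It starts in the nest, z pointing back out of the access hole, pinched at both ends by sprung rubber pads: 8 to 24 N shift it; after 17 to 25 mm of travel the pads let go, the force drops and it falls into the pan.
- drift: Loose knock-out drift, 0.12 kg: orange square handle 18 x 18 x 60 mm, below it a round steel shank of 8 mm diameter, 80 mm long. Origin at the centre of the handle; z from tip to handle; x and y square to the handle's flats. It starts upright in its stand, tip 110 mm below the origin.
- drift_tip (a point): Centre of the flat end of the drift's shank, 110 mm from the centre of the handle; axes as the drift's.
- drift_stand: Fixed grey block, 64 x 64 x 45 mm, origin at the centre of its underside, z up.
- drift_stand_hole0 (a point): Centre of the mouth of the hole in the top of the stand, 45 mm above the bench. Hole 11.5 mm diameter, 2 mm chamfer, 40 mm deep (its bottom is 5 mm above the bench): the drift stands in it with its tip on the bottom and its handle centre 70 mm above the mouth.
- bowl: Bystander: cream bowl of small seals, 110 mm across, 57 mm high; origin at the centre of its underside.
- spool: Bystander: spool of blue thread, 60 mm across, 36 mm high; origin at the centre of its underside.
- marker: Bystander: marker pen with a white barrel and black cap, lying, 135 mm long along its y, 16 mm thick; origin at the centre of its underside.
- dropper: Bystander: small white dropper bottle with a yellow nozzle, 41 mm across, 95 mm high; origin at the centre of its underside.
Not all that is in view belongs to the job. Leave any green look-alike of the drift_stand alone.

How it is judged (in metres and radians):
On the way, in this order (a step that is already met when the one before it is completed fails the run):
1. the drift's tip presses on the stuck block through the access hole (contact force between drift and stuck_block above 2 N and distance between drift_tip and access_hole below 0.045 m and z of drift_tip in the frame of access_hole below -0.006 m and z of stuck_block in the frame of jig above 0.055 m), for 0.05 s.
2. the block is out of the nest and lies in the catch pan (z of stuck_block in the frame of jig below 0.05 m and x of stuck_block in the frame of pan_centre between -0.08 and 0.08 m and y of stuck_block in the frame of pan_centre between -0.055 and 0.055 m), for 0.2 s.
At the end, for the whole second after the job is handed in: The block lies at rest in the catch pan, out of the nest (origin under 50 mm above the bench, within 80 mm along and 55 mm across of the pan's centre); the drift stands at rest in its stand's hole, upright within 0.2 rad, tip within 8 mm of the axis and under 15 mm above the bench (all of step 2 and linear speed of each of stuck_block, drift below 0.02 m/s and horizontal distance between drift_tip and drift_stand_hole0 below 0.008 m and height (world z) of drift_tip below 0.015 m and angle between drift's own z axis and vertical below 0.2 rad); the robot touches nothing.
It fails at once if the jig is rammed with the drift (more than 60 N) (contact force between drift and jig above 60 N).
It fails at once if the gripper touches the block (contact force between the fingers and stuck_block above 0.5 N).
It fails at once if the bowl, spool, marker or dropper bottle is shifted by more than 30 mm (distance of any of bowl, spool, marker, dropper from where it was at the start of the episode above 0.03 m).
It also fails if it takes over 61 s, if anything falls off the work surface, if the arm or the gripper's body presses on something with over 40 N, if the wrist force passes 120 N, or if a joint passes its speed limit or range.

## Working session

There is one attempt and no reset: what is moved stays moved. The work goes in short steps, Python scripts to look and compute and a tool call to move; the robot and the scene stay as the last step left them, time stands still between calls to the robot, and variables do not carry over. Pictures are saved under pics/ and viewed, about 8 in all and at most 12, crops included, and the job is handed in when it is done.

Besides the shell and the picture viewer there is one more tool, called after ">>>" by a JSON object that holds its "name" and its "arguments", one argument or row to a line. send_rows: Moves the arm, as the interface text tells. Its arguments: {"type":"object","properties":{"moves":{"type":"array","items":{"type":"array","items":{"type":"array","items":{"type":"number"}}}}},"required":["moves"]}

```bash
ls; mkdir -p pics; python3 - <<'E'
from rig import *
import cv2,numpy as np
s=readout.read_state()
for k,v in s.items(): print(k,np.round(v,3).tolist())
a=capture("side");b=capture("top")
cv2.imwrite("pics/side0.png",a);cv2.imwrite("pics/top0.png",b)
for c in("side","top"):
    m=camera_model(c);print(c,np.round(m["camera_matrix"],1).tolist(),np.round(m["pose"],3).tolist(),[k for k in m])
    for t in("jig","access_hole","stuck_block","drift","drift_tip","drift_stand","drift_stand_hole0","bowl","spool","marker","dropper","pan_centre"):
        print(t,[(np.round(d["location"],3).tolist(),round(d["p"],2)) for d in spot_in(c,t)][:3])
E
```

```text
pics
time_s 0.0
joint_positions [56.065, 30.28, 82.158, -0.0, 67.689, -10.228]
qvel [0.061, -0.003, -0.007, -0.001, 0.006, -0.052]
tau [0.0, -44.004, -17.659, 0.063, 0.058, -0.0]
position [0.251, 0.572, 0.222]
tcp_rot [[-0.916, 0.402, -0.001], [0.402, 0.916, -0.002], [0.0, -0.002, -1.0]]
force [-0.824, -0.521, 0.013]
moment [-0.069, 0.007, 0.025]
opening 1.0
side [[477.5, 0.0, 279.9], [0.0, 477.5, 207.0], [0.0, 0.0, 1.0]] [[-0.997, 0.044, -0.07, 0.479], [-0.082, -0.617, 0.783, 0.903], [-0.009, 0.786, 0.619, 0.795], [0.0, 0.0, 0.0, 1.0]] ['camera_matrix', 'pose']
jig [([0.542, 0.06, 0.089], 0.84)]
access_hole [([0.546, 0.061, 0.088], 0.77)]
stuck_block [([0.468, 0.236, 0.119], 0.68)]
drift []
drift_tip [([0.468, 0.234, 0.117], 0.57)]
drift_stand [([0.61, 0.261, 0.052], 0.88), ([0.466, 0.243, 0.046], 0.56)]
drift_stand_hole0 [([0.469, 0.241, 0.045], 0.92), ([0.608, 0.262, 0.045], 0.59)]
bowl [([0.498, -0.22, 0.037], 0.97)]
spool [([0.734, 0.219, 0.038], 0.7)]
marker [([0.404, -0.013, 0.016], 0.64), ([0.735, 0.221, 0.038], 0.5)]
dropper [([0.7, -0.206, 0.043], 0.79)]
pan_centre [([0.543
[... 178 characters left out ...]
121], [0.0, 0.0, 0.0, 1.0]] ['camera_matrix', 'pose']
jig [([0.548, 0.018, 0.096], 0.96)]
access_hole [([0.55, 0.018, 0.098], 0.76)]
stuck_block [([0.494, -0.241, 0.033], 0.35)]
drift [([0.467, 0.223, 0.144], 0.48)]
drift_tip [([0.469, 0.219, 0.139], 0.58)]
drift_stand [([0.607, 0.241, 0.048], 0.81), ([0.734, 0.209, 0.034], 0.72), ([0.47, 0.216, 0.041], 0.67)]
drift_stand_hole0 [([0.47, 0.218, 0.046], 0.84), ([0.606, 0.241, 0.044], 0.73), ([0.734, 0.209, 0.038], 0.37)]
bowl [([0.497, -0.235, 0.032], 0.55)]
spool [([0.735, 0.212, 0.035], 0.76)]
marker [([0.402, -0.018, 0.015], 0.56)]
dropper [([0.694, -0.21, 0.056], 0.67), ([0.469, 0.22, 0.144], 0.56)]
pan_centre [([0.55, 0.02, 0.097], 0.68)]
```

View pics/side0.png

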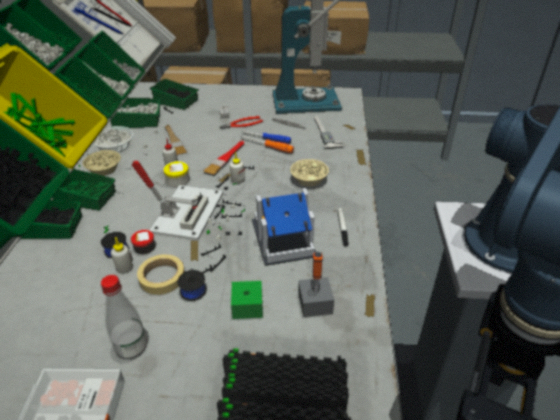

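View pics/top0.png

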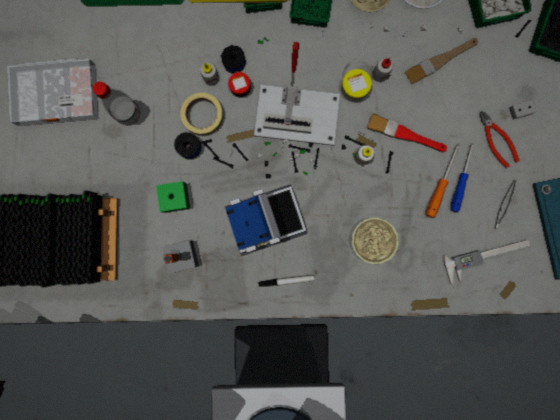

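Side view: the drift stands in a grey block at (316,295); the green block at (247,298) is the look-alike. The jig is at (285,222), blue face towards the stand. In the top view the stand is at about (183,254), the green block at (172,196) and the jig at (265,220). I'll enlarge both areas to pick precise points.

```bash
python3 - <<'E'
import cv2
a=cv2.imread("pics/side0.png");b=cv2.imread("pics/top0.png")
cv2.imwrite("pics/c1.png",cv2.resize(a[182:322,220:360],None,fx=4.28,fy=4.28,interpolation=cv2.INTER_CUBIC))
cv2.imwrite("pics/c2.png",cv2.resize(b[170:280,150:310],None,fx=5,fy=5,interpolation=cv2.INTER_CUBIC))
E
```

```text
(no output)
```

View pics/c1.png

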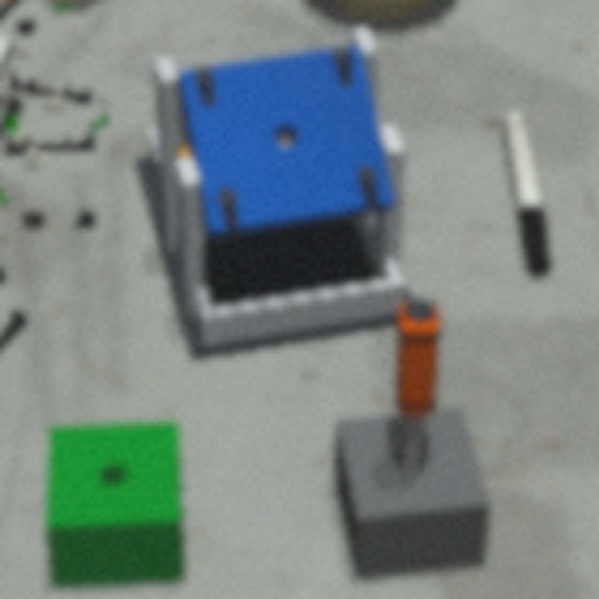

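View pics/c2.png

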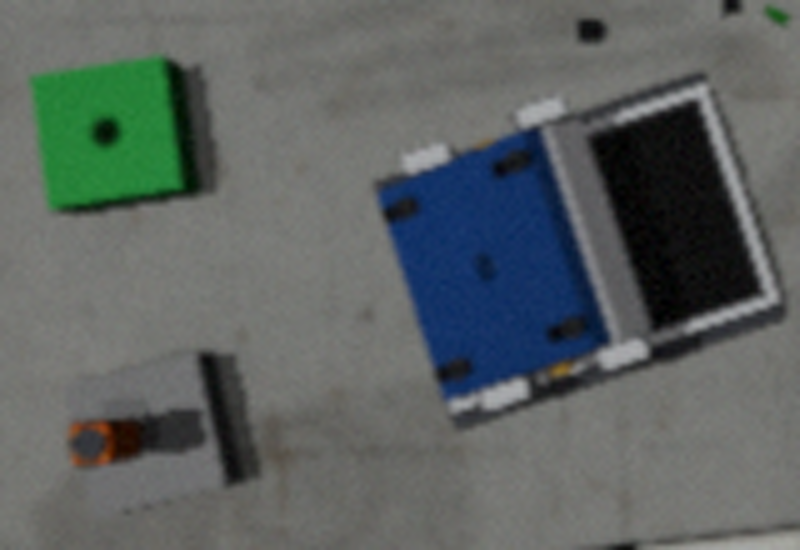

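Crop readings: the hole is at side crop (286,137) and top crop (485,267), and the handle top at side (420,310) and top (92,444). The grey stand is the right one, since the orange-handled drift stands in it, and the green one is empty. Next I triangulate these points.

```bash
cat > h.py <<'E'
import numpy as np
from rig import *
C={c:camera_model(c) for c in("side","top")}
F=np.diag([1.,-1,-1,1])
P={c:m["camera_matrix"]@np.linalg.inv(np.array(m["pose"])@F)[:3] for c,m in C.items()}
def proj(c,X): x=P[c]@np.r_[X,1]; return x[:2]/x[2]
def tri(a,b):
    A=[]
    for c,p in(("side",a),("top",b)): A+=[p[0]*P[c][2]-P[c][0],p[1]*P[c][2]-P[c][1]]
    A=np.array(A); X=np.linalg.svd(A)[2][-1]; X=X[:3]/X[3]
    return X,proj("side",X)-a,proj("top",X)-b
def onz(c,p,z):
    m=C[c]; T=np.array(m["pose"])@F; d=T[:3,:3]@np.linalg.inv(m["camera_matrix"])@[*p,1]; o=T[:3,3]
    return o+d*(z-o[2])/d[2]
E
python3 - <<'E'
from h import *
s=lambda u,v:np.array([220+(u+.5)/4.28-.5,182+(v+.5)/4.28-.5])
t=lambda u,v:np.array([150+(u+.5)/5-.5,170+(v+.5)/5-.5])
pts=dict(hole=((286,137),(485,267)),htop=((420,310),(92,444)),
st_pm=((337,425),(200,352)),st_mm=((462,411),(226,485)),st_mp=((487,502),(90,512)),st_pp=((358,519),(70,378)),
pl_pu=((182,78),(545,128)),pl_mu=((360,48),(608,345)),pl_ml=((393,205),(447,405)),pl_pl=((212,236),(380,185)))
for k,(a,b) in pts.items():
    X,ra,rb=tri(s(*a),t(*b)); print(k,np.round(X,4),ra.round(1),rb.round(1))
print(onz("top",t(485,267),.113),onz("side",s(286,137),.113))
print([onz("top",t(*pts[k][1]),.045).round(3).tolist() for k in pts if k[:2]=="st"],[onz("side",s(*pts[k][0]),.045).round(3).tolist() for k in pts if k[:2]=="st"])
E
```

```text
hole [0.5388 0.06   0.1101] [0.4 0. ] [-0.  -0.4]
htop [0.4657 0.2252 0.1465] [0.4 0. ] [-0.  -0.4]
st_pm [0.5037 0.201  0.0417] [0.2 0. ] [-0.  -0.2]
st_mm [0.4415 0.1888 0.0438] [ 0.3 -0. ] [-0.  -0.3]
st_mp [0.4301 0.2515 0.0487] [ 0.1 -0. ] [-0.  -0.1]
st_pp [0.4916 0.262  0.0435] [-0.3 -0. ] [0.  0.3]
pl_pu [0.5979 0.0314 0.1247] [0.1 0. ] [-0.  -0.1]
pl_mu [0.5027 0.0055 0.1307] [0.2 0. ] [-0.  -0.2]
pl_ml [0.4792 0.0805 0.0837] [0.9 0. ] [-0. -1.]
pl_pl [0.5761 0.1097 0.0817] [-0.6 -0. ] [0.  0.6]
[0.53781197 0.0596987  0.113     ] [0.53939573 0.06352205 0.113     ]
[[0.503, 0.2, 0.045], [0.441, 0.189, 0.045], [0.43, 0.252, 0.045], [0.492, 0.262, 0.045]] [[0.504, 0.204, 0.045], [0.442, 0.19, 0.045], [0.43, 0.248, 0.045], [0.491, 0.263, 0.045]]
```

```bash
cat >> h.py <<'E'
from scipy.spatial.transform import Rotation as Ro
yaw=np.radians(-73.9)
ex=np.array([np.cos(yaw),np.sin(yaw),0]); ey=np.array([-ex[1],ex[0],0]); ez=np.array([0,0,1.])
p=.574*ex-.819*ez; u=.819*ex+.574*ez
Rd=np.c_[-ey,-ex,-ez]   # tool down, jaws in the slope plane
Rp=np.c_[-ey,-u,p]      # tool along the push direction
assert np.linalg.det(Rd)>.9 and np.linalg.det(Rp)>.9
def plan(X,R,n,grip,start=None):
    s=readout.read_state(); X0,R0=(np.array(s["position"]),np.array(s["tcp_rot"])) if start is None else start
    rv=Ro.from_matrix(R0.T@R).as_rotvec()
    for i in range(n):
        Ri=R0@Ro.from_rotvec(rv*i/n).as_matrix()
        print(np.r_[np.degrees(rv)/n,Ri.T@(np.array(X)-X0)/n*100,grip].round(2).tolist())
def st():
    s=readout.read_state(); print(round(s["time_s"],2),np.round(s["position"],4),np.round(s["tcp_rot"],3).tolist(),"F",np.round(s["force"],1),"M",np.round(s["moment"],2),"op",round(s["opening"],3),"q",np.round(s["joint_positions"],1)); return s
E
python3 - <<'E'
from h import *
print(Rd.round(3).tolist(),p.round(3),u.round(3))
plan([.4667,.2258,.22],Rd,10,1)
E
```

```text
[[-0.961, -0.277, -0.0], [-0.277, 0.961, -0.0], [-0.0, -0.0, -1.0]] [ 0.159 -0.551 -0.819] [ 0.227 -0.787  0.574]
[-0.0, 0.0, -3.98, -3.37, -2.31, 0.03, 1.0]
[-0.0, 0.0, -3.98, -3.2, -2.53, 0.03, 1.0]
[-0.0, 0.0, -3.98, -3.01, -2.75, 0.03, 1.0]
[-0.0, 0.0, -3.98, -2.82, -2.95, 0.03, 1.0]
[-0.0, 0.0, -3.98, -2.6, -3.14, 0.03, 1.0]
[-0.0, 0.0, -3.98, -2.38, -3.31, 0.03, 1.0]
[-0.0, 0.0, -3.98, -2.14, -3.47, 0.03, 1.0]
[-0.0, 0.0, -3.98, -1.9, -3.61, 0.03, 1.0]
[-0.0, 0.0, -3.98, -1.64, -3.73, 0.03, 1.0]
[-0.0, 0.0, -3.98, -1.38, -3.84, 0.03, 1.0]
```

>>> {"name": "send_rows", "arguments": {
  "moves": [
    [[0,0,-3.98,-3.37,-2.31,0,1],[0,0,-3.98,-3.2,-2.53,0,1],[0,0,-3.98,-3.01,-2.75,0,1],[0,0,-3.98,-2.82,-2.95,0,1],[0,0,-3.98,-2.6,-3.14,0,1]]
  ]
}}

```text
time_s: 1.8
position: [0.3597, 0.3978, 0.2227]
tcp_rot: [[-0.998, 0.063, 0.0], [0.063, 0.998, 0.0], [-0.0, 0.0, -1.0]]
force: [-0.1, 0.7, -0.1]
opening: 1.0
```

>>> {"name": "send_rows", "arguments": {
  "moves": [
    [[0,0,-3.98,-2.38,-3.31,0,1],[0,0,-3.98,-2.14,-3.47,0,1],[0,0,-3.98,-1.9,-3.61,0,1],[0,0,-3.98,-1.64,-3.73,0,1],[0,0,-3.98,-1.38,-3.84,0,1]]
  ]
}}

```text
time_s: 2.3
position: [0.4675, 0.2244, 0.2228]
tcp_rot: [[-0.96, -0.28, 0.001], [-0.28, 0.96, 0.0], [-0.001, 0.0, -1.0]]
force: [-0.3, 0.4, 0.5]
opening: 1.002
```

>>> {"name": "send_rows", "arguments": {
  "moves": [
    [[0,0,0,0,0,0,1],[0,0,0,0,0,0,1],[0,0,0,0,0,0,1],[0,0,0,0,0,0,1],[0,0,0,0,0,0,1]]
  ]
}}

```text
time_s: 2.8
position: [0.4659, 0.227, 0.2225]
tcp_rot: [[-0.96, -0.279, -0.0], [-0.279, 0.96, 0.0], [0.0, 0.0, -1.0]]
force: [0.6, -0.4, -0.6]
opening: 1.003
```

```bash
python3 - <<'E'
from h import *
st(); plan([.4667,.2258,.085],Rd,5,1)
E
```

```text
2.8 [0.4659 0.227  0.2225] [[-0.96, -0.279, -0.0], [-0.279, 0.96, 0.0], [0.0, 0.0, -1.0]] F [ 0.6 -0.4 -0.6] M [0.11 0.06 0.01] op 1.003 q [ 13.6  22.   97.3   0.   60.7 -92.6]
[0.0, -0.0, 0.02, -0.01, -0.03, 2.75, 1.0]
[0.0, -0.0, 0.02, -0.01, -0.03, 2.75, 1.0]
[0.0, -0.0, 0.02, -0.01, -0.03, 2.75, 1.0]
[0.0, -0.0, 0.02, -0.01, -0.03, 2.75, 1.0]
[0.0, -0.0, 0.02, -0.01, -0.03, 2.75, 1.0]
```

>>> {"name": "send_rows", "arguments": {
  "moves": [
    [[0,0,0,0,0,3.5,1],[0,0,0,0,0,3.5,1],[0,0,0,0,0,3.5,1],[0,0,0,0,0,2.5,1],[0,0,0,0,0,0.75,1]]
  ]
}}

```text
time_s: 3.3
position: [0.4645, 0.2261, 0.0827]
tcp_rot: [[-0.96, -0.278, -0.005], [-0.278, 0.96, -0.001], [0.005, 0.0, -1.0]]
force: [-0.9, 0.3, 0.5]
opening: 0.998
```

```bash
python3 - <<'E'
from h import *
import cv2
st()
a=capture("side");b=capture("top")
x=cv2.resize(a[200:330,250:390],None,fx=3,fy=4,interpolation=cv2.INTER_CUBIC)
x=cv2.resize(a[210:330,260:380],(400,400),interpolation=cv2.INTER_CUBIC);y=cv2.resize(b[195:315,120:240],(400,400),interpolation=cv2.INTER_CUBIC)
cv2.imwrite("pics/g.png",np.hstack([x,y]))
E
```

```text
3.3 [0.4645 0.2261 0.0827] [[-0.96, -0.278, -0.005], [-0.278, 0.96, -0.001], [0.005, 0.0, -1.0]] F [-0.9  0.3  0.5] M [ 0.03  0.08 -0.01] op 0.998 q [ 13.6  34.6 104.2   0.   41.5 -92.6]
```

View pics/g.png

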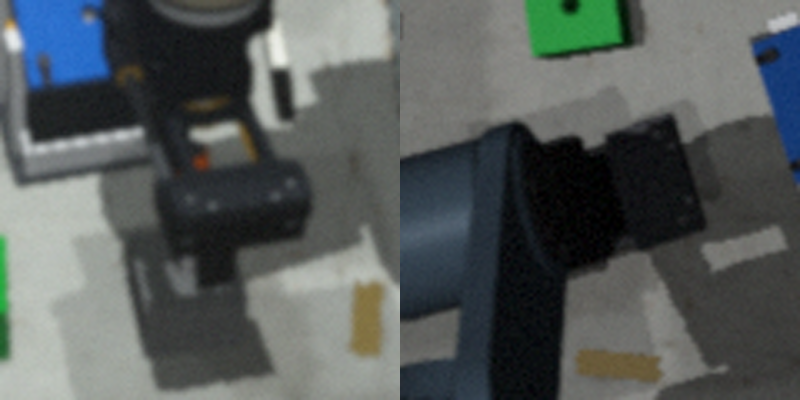

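The near crop shows the orange handle at (200,160) between the two fingers and the stand below them, clear of everything. Closing.

>>> {"name": "send_rows", "arguments": {
  "moves": [
    [[0,0,0,0,0,0,-1],[0,0,0,0,0,0,-1],[0,0,0,0,0,0,-1],[0,0,0,0,0,0,-1],[0,0,0,0,0,0,-1]]
  ]
}}

```text
time_s: 3.9
position: [0.467, 0.226, 0.0856]
tcp_rot: [[-0.961, -0.277, 0.001], [-0.277, 0.961, 0.0], [-0.001, -0.0, -1.0]]
force: [-0.6, 0.6, 0.3]
opening: 0.63
```

>>> {"name": "send_rows", "arguments": {
  "moves": [
    [[0,0,0,0,0,0,-1],[0,0,0,0,0,0,-1],[0,0,0,0,0,0,-1],[0,0,0,0,0,0,-1],[0,0,0,0,0,0,-1]]
  ]
}}

```text
time_s: 4.4
position: [0.4666, 0.2259, 0.085]
tcp_rot: [[-0.961, -0.277, -0.0], [-0.277, 0.961, 0.0], [0.0, 0.0, -1.0]]
force: [0.2, 0.3, 0.6]
opening: 0.229
```

```bash
python3 -c "
from h import *
st()"
```

```text
4.4 [0.4666 0.2259 0.085 ] [[-0.961, -0.277, -0.0], [-0.277, 0.961, 0.0], [0.0, 0.0, -1.0]] F [0.2 0.3 0.6] M [0.04 0.07 0.01] op 0.229 q [ 13.5  34.4 104.1   0.   41.5 -92.6]
```

>>> {"name": "send_rows", "arguments": {
  "moves": [
    [[0,0,0,0,0,0,-1],[0,0,0,0,0,0,-1],[0,0,0,0,0,0,-1],[0,0,0,0,0,-1,-1],[0,0,0,0,0,-1,-1]]
  ]
}}

```text
time_s: 4.9
position: [0.4664, 0.2258, 0.1055]
tcp_rot: [[-0.961, -0.277, -0.001], [-0.277, 0.961, -0.0], [0.001, -0.0, -1.0]]
force: [0.4, -0.1, -0.6]
opening: 0.23
```

>>> {"name": "send_rows", "arguments": {
  "moves": [
    [[0,0,0,0,0,-2,-1],[0,0,0,0,0,-3,-1],[0,0,0,0,0,-3,-1],[0,0,0,0,0,-3,-1],[0,0,0,0,0,-2,-1]]
  ]
}}

```text
time_s: 5.4
position: [0.4674, 0.2261, 0.2383]
tcp_rot: [[-0.961, -0.277, 0.004], [-0.277, 0.961, 0.001], [-0.004, -0.0, -1.0]]
force: [-0.3, 0.3, -1.8]
opening: 0.228
```

```bash
python3 - <<'E'
from h import *
s=st()
hole=np.array([.5388,.06,.1101])
# stand-off: tip 40 mm before hole, tip 79 beyond TCP
T=hole-p*(.079+.045)
print(T); plan(T,Rp,10,-1,start=(np.array([.4667,.226,.235]),Rd))
E
```

```text
5.4 [0.4674 0.2261 0.2383] [[-0.961, -0.277, 0.004], [-0.277, 0.961, 0.001], [-0.004, -0.0, -1.0]] F [-0.3  0.3 -1.8] M [0.04 0.   0.  ] op 0.228 q [ 13.5  20.8  96.3  -0.   62.7 -92.6]
[0.51906185 0.12838442 0.211656  ]
[3.5, -0.0, -0.0, -0.23, -1.08, 0.23, -1.0]
[3.5, -0.0, -0.0, -0.23, -1.07, 0.3, -1.0]
[3.5, -0.0, -0.0, -0.23, -1.05, 0.36, -1.0]
[3.5, -0.0, -0.0, -0.23, -1.02, 0.43, -1.0]
[3.5, -0.0, -0.0, -0.23, -0.99, 0.49, -1.0]
[3.5, -0.0, -0.0, -0.23, -0.96, 0.55, -1.0]
[3.5, -0.0, -0.0, -0.23, -0.93, 0.61, -1.0]
[3.5, -0.0, -0.0, -0.23, -0.89, 0.66, -1.0]
[3.5, -0.0, -0.0, -0.23, -0.85, 0.71, -1.0]
[3.5, -0.0, -0.0, -0.23, -0.8, 0.77, -1.0]
```

>>> {"name": "send_rows", "arguments": {
  "moves": [
    [[3.5,0,0,-0.23,-1.08,0.23,-1],[3.5,0,0,-0.23,-1.07,0.3,-1],[3.5,0,0,-0.23,-1.05,0.36,-1],[3.5,0,0,-0.23,-1.02,0.43,-1],[3.5,0,0,-0.23,-0.99,0.49,-1]]
  ]
}}

```text
time_s: 5.9
position: [0.4929, 0.1768, 0.2245]
tcp_rot: [[-0.961, -0.263, 0.085], [-0.277, 0.916, -0.291], [-0.002, -0.303, -0.953]]
force: [-0.1, -0.1, -1.2]
opening: 0.232
```

>>> {"name": "send_rows", "arguments": {
  "moves": [
    [[3.5,0,0,-0.23,-0.96,0.55,-1],[3.5,0,0,-0.23,-0.93,0.61,-1],[3.5,0,0,-0.23,-0.89,0.66,-1],[3.5,0,0,-0.23,-0.85,0.71,-1],[3.5,0,0,-0.23,-0.8,0.77,-1]]
  ]
}}

```text
time_s: 6.4
position: [0.5191, 0.1281, 0.2127]
tcp_rot: [[-0.961, -0.225, 0.161], [-0.277, 0.786, -0.552], [-0.002, -0.575, -0.818]]
force: [-0.1, 0.0, -1.1]
opening: 0.229
```

>>> {"name": "send_rows", "arguments": {
  "moves": [
    [[0,0,0,0,0,0,-1],[0,0,0,0,0,0,-1],[0,0,0,0,0,0,-1],[0,0,0,0,0,0,-1],[0,0,0,0,0,0,-1]]
  ]
}}

```text
time_s: 6.9
position: [0.519, 0.1282, 0.2122]
tcp_rot: [[-0.961, -0.226, 0.16], [-0.277, 0.788, -0.551], [-0.001, -0.573, -0.819]]
force: [-0.2, -0.3, -1.1]
opening: 0.23
```

```bash
python3 - <<'E'
from h import *
import cv2
s=st(); T=np.array(s["position"]); R=np.array(s["tcp_rot"]); tip=T+R[:,2]*.079
print("tip",tip,[proj(c,tip).round(1).tolist() for c in C],"hole px",[proj(c,[.5388,.06,.1101]).round(1).tolist() for c in C])
a=capture("side");b=capture("top")
cv2.imwrite("pics/a_s.png",a);cv2.imwrite("pics/a_t.png",b)
for c in C: print(c,[(np.round(d["location"],3).tolist(),round(d["p"],2)) for d in spot_in(c,"drift_tip")][:3])
x=cv2.resize(a[180:270,240:330],(400,400),interpolation=cv2.INTER_CUBIC);y=cv2.resize(b[175:265,190:280],(400,400),interpolation=cv2.INTER_CUBIC)
cv2.imwrite("pics/a.png",np.hstack([x,y]))
E
```

```text
6.9 [0.519  0.1282 0.2122] [[-0.961, -0.226, 0.16], [-0.277, 0.788, -0.551], [-0.001, -0.573, -0.819]] F [-0.2 -0.3 -1.1] M [ 0.53  0.18 -0.03] op 0.23 q [ 20.7  29.9  95.8 -39.6  63.8 -64.3]
tip [0.53156491 0.08469328 0.14749833] [[289.3, 207.6], [233.5, 225.6]] hole px [[286.8, 213.7], [246.6, 222.6]]
side [([0.406, -0.013, 0.017], 0.72)]
top []
```

View pics/a.png

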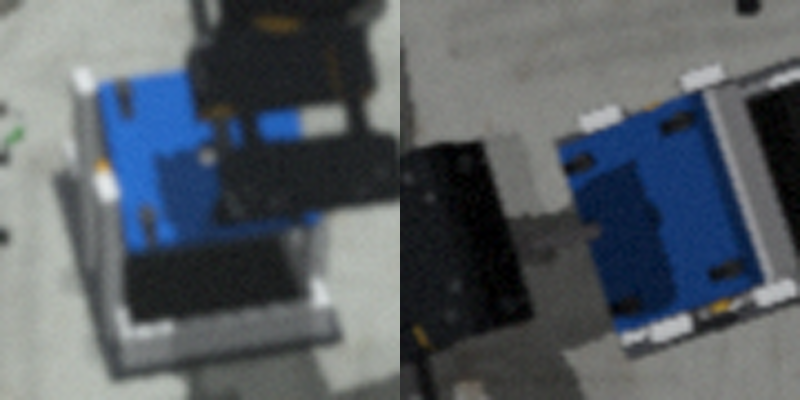

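```bash
python3 - <<'E'
from h import *
import cv2
ims=[capture("top").astype(float) for _ in range(6)]; im=np.mean(ims,0)
si=np.mean([capture("side").astype(float) for _ in range(4)],0)
x=np.clip(cv2.resize(im[205:250,210:265],None,fx=10,fy=10,interpolation=cv2.INTER_CUBIC)*1.8,0,255)
y=np.clip(cv2.resize(si[200:230,265:290],None,fx=10,fy=10,interpolation=cv2.INTER_CUBIC)*1.3,0,255)
o=np.zeros((450,800,3));o[:,:550]=x;o[:300,550:]=y
cv2.imwrite("pics/b.png",o)
E
```

```text
[ WARN:0@15.641] global loadsave.cpp:1063 imwrite_ Unsupported depth image for selected encoder is fallbacked to CV_8U.
```

View pics/b.png

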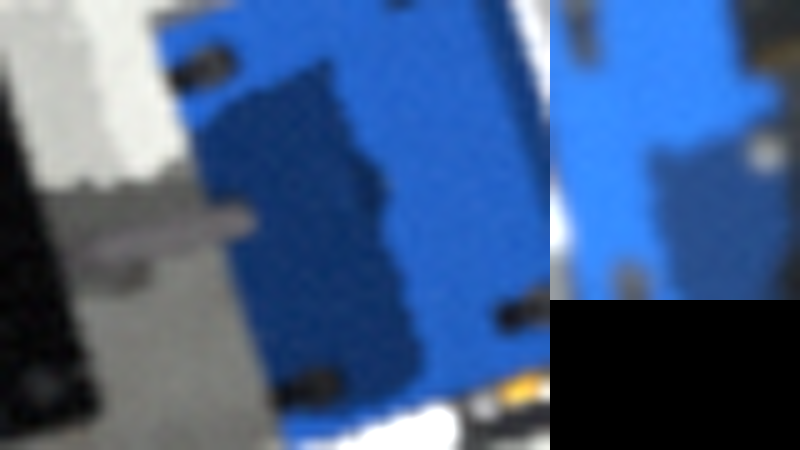

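```bash
python3 - <<'E'
from h import *
import cv2
s=readout.read_state(); T=np.array(s["position"]); R=np.array(s["tcp_rot"])
for d in(.03,.05,.07,.079): print(d,proj("top",T+R[:,2]*d).round(2))
im=np.mean([capture("top").astype(float) for _ in range(6)],0)
# red channel separates grey shank from blue plate
for c in range(222,239):
    print(c,im[218:236,c,2].astype(int), (im[218:236,c,0]-im[218:236,c,2]).astype(int))
E
```

```text
0.03 [218.21 229.18]
0.05 [224.65 227.72]
0.07 [230.86 226.31]
0.079 [233.59 225.69]
222 [131 131 122 119 104  61  48  49  48  48  53  57  54  48  44  44  53  64] [-3 -3 -2 -1 -1 -1 -1 -2  0  0  1  0  0  0 -2 -1 -2  0]
223 [130 130 130 129 112  66  49  49  48  48  55  59  52  44  42  45  58  65] [-1 -2 -2 -2 -2 -2  0 -1 -1  0  0 -1  0  0 -1 -1 -2  0]
224 [132 131 133 131 113  69  51  48  48  53  57  57  53  45  44  52  63  67] [-2 -2 -2 -3 -2 -1  0  0  0  0  0  0  0  0 -2 -1 -1 -1]
225 [132 132 131 121  96  62  51  48  50  51  57  59  56  56  59  59  66  68] [-2 -2 -3 -2 -4 -1 -1  0  0  0  1  0  0  0 -3 -1 -2 -2]
226 [133 132 123  99  71  55  49  49  52  54  58  59  59  65  68  69  68  66] [-2 -2 -3 -3 -1 -1  0  0  0  0  0  0  0  0 -1 -2 -2 -1]
227 [126 127 113  76  64  51  52  50  53  56  59  57  59  67  68  69  69  67] [ 0 -1 -2 -1 -1  0 -1 -1  0  0  1  0  0 -1  0 -1 -3 -1]
228 [87 91 85 69 62 50 49 50 52 58 59 57 60 68 69 67 68 67] [14  9  6  1  0  0  0  0  0  0  0 -1 -1 -2 -1 -2 -2 -1]
229 [31 35 40 48 47 43 47 47 53 60 59 59 65 66 69 65 66 66] [42 33 26 17 15  9  1  1  0  0  0 -
[... 364 characters left out ...]
 -1]
233 [11 11 10 13  9  9 17 38 55 59 46 21 17 22 32 36 46 52] [46 47 48 47 48 45 28  9  1  1 10 33 41 37 30 23 15 10]
234 [11  8 11 12 10 11 16 30 49 55 36 11 12 11 14 14 21 29] [47 49 47 47 48 46 35 18  8  4 20 44 46 47 45 43 39 31]
235 [11  9 10 11 11 11 12 17 32 36 21 11 10 11 10  9 11 13] [48 49 48 46 48 50 46 37 28 23 36 47 47 47 46 49 47 46]
236 [ 8 10 11 10 10  9 10  9 16 15 10 12 11 11  8  8 10  7] [50 48 48 48 48 50 49 50 45 44 48 46 48 46 49 49 48 50]
237 [ 9 11  9  9 11 10 11 10  9 11  9 10 11  8 10 12  8  8] [50 47 48 49 47 48 48 49 50 47 49 48 46 50 48 47 49 50]
238 [13  9  9  8 12  9 10  8 11  9 10 14 10 10 12  9 11  8] [47 49 49 49 47 49 48 49 47 48 47 45 47 48 46 50 49 49]
```

```bash
python3 - <<'E'
from h import *
import cv2
for c,f,(x,y) in(("side","side0",(286,214)),("top","top0",(247,223))):
    im=cv2.imread(f"pics/{f}.png").astype(float); w=im[y-6:y+7,x-6:x+7]
    sat=w[:,:,0]-w[:,:,2]; d=np.clip(np.median(sat)-sat-8,0,None); d[(np.hypot(*np.mgrid[-6:7,-6:7])>4.5)]=0
    g=np.mgrid[y-6:y+7,x-6:x+7]; q=np.array([(g[1]*d).sum(),(g[0]*d).sum()])/d.sum(); print(c,q.round(2)); C[c]["q"]=q
    print(d.astype(int))
X,a,b=tri(C["side"]["q"],C["top"]["q"]); print(X.round(4),a.round(2),b.round(2))
h=np.array([.5388,.06,.1101]); print("delta ey,u,p mm",[round(1e3*float((X-h)@v),1) for v in(ey,u,p)])
E
```

```text
side [286.37 213.61]
[[  0   0   0   0   0   0   0   0   0   0   0   0   0]
 [  0   0   0   0   0   0   0   0   0   0   0   0   0]
 [  0   0   0   0   0   5   9   3   0   0   0   0   0]
 [  0   0   0   0  11  29  38  35  20   5   0   0   0]
 [  0   0   0   6  26  58  78  68  46  22   0   0   0]
 [  0   0   0   5  42  82 102  97  70  32   5   0   0]
 [  0   0   0   8  42  85 108 106  76  34   5   0   0]
 [  0   0   0   2  28  68  87  87  59  20   0   0   0]
 [  0   0   0   0   9  34  53  48  28   5   0   0   0]
 [  0   0   0   0   0   3  13  10   1   0   0   0   0]
 [  0   0   0   0   0   0   0   0   0   0   0   0   0]
 [  0   0   0   0   0   0   0   0   0   0   0   0   0]
 [  0   0   0   0   0   0   0   0   0   0   0   0   0]]
top [246.59 222.82]
[[ 0  0  0  0  0  0  0  0  0  0  0  0  0]
 [ 0  0  0  0  0  0  0  0  0  0  0  0  0]
 [ 0  0  0  0  0  0  0  0  0  0  0  0  0]
 [ 0  0  0  0  0  1  0  0  0  0  0  0  0]
 [ 0  0  0  0 11 23 11  1  0  0  0  0  0]
 [ 0  0  0  0 14 20 22 13  0  0  0  0  0]
 [ 0  0  0  0  8 21 22 16  2  0  0  0  0]
 [ 0  0  0  0  2 14 20 14  0  0  0  0  0]
 [ 0  0  0  0  0 11 19  3  0  0  0  0  0]
 [ 0  0  0  0  0  0  0  0  0  0  0  0  0]
 [ 0  0  0  0  0  0  0  0  0  0  0  0  0]
 [ 0  0  0  0  0  0  0  0  0  0  0  0  0]
 [ 0  0  0  0  0  0  0  0  0  0  0  0  0]]
[0.5391 0.06   0.1101] [0.31 0.02] [-0.02 -0.35]
delta ey,u,p mm [0.3, 0.1, 0.0]
```

>>> {"name": "send_rows", "arguments": {
  "moves": [
    [[0,0,0,-0.12,0,0.8,-1],[0,0,0,0,0,1,-1],[0,0,0,0,0,1,-1],[0,0,0,0,0,0.7,-1],[0,0,0,0,0,0.3,-1]]
  ]
}}

```text
time_s: 8.4
position: [0.5256, 0.1067, 0.1794]
tcp_rot: [[-0.961, -0.227, 0.157], [-0.276, 0.787, -0.552], [0.002, -0.574, -0.819]]
force: [-0.3, -0.3, -1.3]
opening: 0.229
```

>>> {"name": "send_rows", "arguments": {
  "moves": [
    [[0,0,0,0,0,0.06,-1],[0,0,0,0,0,0.06,-1],[0,0,0,0,0,0.06,-1],[0,0,0,0,0,0.06,-1],[0,0,0,0,0,0.06,-1]]
  ]
}}

```text
time_s: 8.9
position: [0.5266, 0.1061, 0.1783]
tcp_rot: [[-0.961, -0.227, 0.16], [-0.277, 0.787, -0.551], [-0.001, -0.574, -0.819]]
force: [-0.9, 0.4, -1.0]
opening: 0.227
```

```bash
cat >> h.py <<'E'
H=np.array([.5391,.06,.1101])
def rel():
    s=st(); T=np.array(s["position"]); R=np.array(s["tcp_rot"]); t=T+R[:,2]*.079-H
    print("tip rel hole mm ey,u,p",[round(1e3*float(t@v),1) for v in(ey,u,p)],"F ey,u,p",[round(float(np.array(s["force"])@v),1) for v in(ey,u,p)])
E
python3 -c "
from h import *
rel()"
```

```text
8.9 [0.5266 0.1061 0.1783] [[-0.961, -0.227, 0.16], [-0.277, 0.787, -0.551], [-0.001, -0.574, -0.819]] F [-0.9  0.4 -1. ] M [0.52 0.18 0.02] op 0.227 q [ 18.2  32.5  98.  -42.   58.9 -62.4]
tip rel hole mm ey,u,p [0.8, 0.0, -4.3] F ey,u,p [-0.7, -1.1, 0.4]
```

>>> {"name": "send_rows", "arguments": {
  "moves": [
    [[0,0,0,0,0,0.06,-1],[0,0,0,0,0,0.06,-1],[0,0,0,0,0,0.06,-1],[0,0,0,0,0,0.06,-1],[0,0,0,0,0,0.06,-1]]
  ]
}}

```text
time_s: 9.4
position: [0.527, 0.1042, 0.1756]
tcp_rot: [[-0.961, -0.227, 0.159], [-0.277, 0.787, -0.551], [0.0, -0.574, -0.819]]
force: [-0.1, -0.2, -1.2]
opening: 0.23
```

>>> {"name": "send_rows", "arguments": {
  "moves": [
    [[0,0,0,0,0,0.05,-1],[0,0,0,0,0,0.05,-1],[0,0,0,0,0,0.05,-1],[0,0,0,0,0,0.05,-1],[0,0,0,0,0,0.05,-1]]
  ]
}}

```text
time_s: 9.9
position: [0.5273, 0.1029, 0.1735]
tcp_rot: [[-0.961, -0.227, 0.159], [-0.277, 0.787, -0.551], [0.0, -0.574, -0.819]]
force: [-0.2, 0.1, -1.8]
opening: 0.227
```

```bash
python3 -c "
from h import *
rel()"
```

```text
9.9 [0.5273 0.1029 0.1735] [[-0.961, -0.227, 0.159], [-0.277, 0.787, -0.551], [0.0, -0.574, -0.819]] F [-0.2  0.1 -1.8] M [ 0.48  0.16 -0.02] op 0.227 q [ 17.9  32.9  98.3 -42.4  58.2 -62.1]
tip rel hole mm ey,u,p [0.6, -0.0, 1.5] F ey,u,p [-0.2, -1.1, 1.4]
```

>>> {"name": "send_rows", "arguments": {
  "moves": [
    [[0,0,0,0,0,0.05,-1],[0,0,0,0,0,0.05,-1],[0,0,0,0,0,0.05,-1],[0,0,0,0,0,0.05,-1],[0,0,0,0,0,0.05,-1]]
  ]
}}

```text
time_s: 10.4
position: [0.5278, 0.1015, 0.1715]
tcp_rot: [[-0.961, -0.227, 0.159], [-0.277, 0.787, -0.551], [0.0, -0.574, -0.819]]
force: [0.8, 0.8, -0.1]
opening: 0.226
```

```bash
python3 -c "
from h import *
rel()"
```

```text
10.4 [0.5278 0.1015 0.1715] [[-0.961, -0.227, 0.159], [-0.277, 0.787, -0.551], [0.0, -0.574, -0.819]] F [ 0.8  0.8 -0.1] M [0.44 0.17 0.05] op 0.226 q [ 17.7  33.1  98.4 -42.6  57.9 -62. ]
tip rel hole mm ey,u,p [0.6, 0.0, 4.0] F ey,u,p [1.0, -0.5, -0.3]
```

>>> {"name": "send_rows", "arguments": {
  "moves": [
    [[0,0,0,0,0,0.05,-1],[0,0,0,0,0,0.05,-1],[0,0,0,0,0,0.05,-1],[0,0,0,0,0,0.05,-1],[0,0,0,0,0,0.05,-1]]
  ]
}}

```text
time_s: 10.9
position: [0.5282, 0.1001, 0.1695]
tcp_rot: [[-0.961, -0.227, 0.159], [-0.277, 0.787, -0.551], [0.0, -0.574, -0.819]]
force: [-0.2, -0.4, -2.2]
opening: 0.232
```

```bash
python3 -c "
from h import *
rel()"
```

```text
10.9 [0.5282 0.1001 0.1695] [[-0.961, -0.227, 0.159], [-0.277, 0.787, -0.551], [0.0, -0.574, -0.819]] F [-0.2 -0.4 -2.2] M [0.49 0.2  0.03] op 0.232 q [ 17.6  33.3  98.6 -42.7  57.7 -61.9]
tip rel hole mm ey,u,p [0.6, -0.0, 6.5] F ey,u,p [-0.3, -1.0, 2.0]
```

>>> {"name": "send_rows", "arguments": {
  "moves": [
    [[0,0,0,0,0,0.08,-1],[0,0,0,0,0,0.08,-1],[0,0,0,0,0,0.08,-1],[0,0,0,0,0,0.08,-1],[0,0,0,0,0,0.08,-1]]
  ]
}}

```text
time_s: 11.4
position: [0.5288, 0.0979, 0.1662]
tcp_rot: [[-0.961, -0.227, 0.159], [-0.277, 0.787, -0.551], [-0.0, -0.574, -0.819]]
force: [0.2, 1.7, -0.5]
opening: 0.233
```

>>> {"name": "send_rows", "arguments": {
  "moves": [
    [[0,0,0,0,0,0.05,-1],[0,0,0,0,0,0.05,-1],[0,0,0,0,0,0.05,-1],[0,0,0,0,0,0.05,-1],[0,0,0,0,0,0.05,-1]]
  ]
}}

```text
time_s: 11.9
position: [0.5295, 0.097, 0.1647]
tcp_rot: [[-0.961, -0.227, 0.16], [-0.277, 0.787, -0.551], [-0.001, -0.573, -0.819]]
force: [-2.2, 4.6, 5.4]
opening: 0.229
```

```bash
python3 -c "
from h import *
rel()"
```

```text
11.9 [0.5295 0.097  0.1647] [[-0.961, -0.227, 0.16], [-0.277, 0.787, -0.551], [-0.001, -0.573, -0.819]] F [-2.2  4.6  5.4] M [ 0.54  0.3  -0.08] op 0.229 q [ 17.2  33.7  98.8 -43.2  56.9 -61.5]
tip rel hole mm ey,u,p [1.1, -0.0, 12.4] F ey,u,p [-0.9, -1.0, -7.3]
```

Contact about 12 mm past the mouth, almost purely axial at 8 N: that is the block's back. I start pushing.

>>> {"name": "send_rows", "arguments": {
  "moves": [
    [[0,0,0,0,0,0.06,-1],[0,0,0,0,0,0.06,-1],[0,0,0,0,0,0.06,-1],[0,0,0,0,0,0.06,-1],[0,0,0,0,0,0.06,-1]]
  ]
}}

```text
time_s: 12.4
position: [0.53, 0.0962, 0.1628]
tcp_rot: [[-0.961, -0.226, 0.161], [-0.278, 0.788, -0.55], [-0.003, -0.573, -0.82]]
force: [-2.3, 7.2, 7.4]
opening: 0.226
```

```bash
python3 -c "
from h import *
rel()"
```

```text
12.4 [0.53   0.0962 0.1628] [[-0.961, -0.226, 0.161], [-0.278, 0.788, -0.55], [-0.003, -0.573, -0.82]] F [-2.3  7.2  7.4] M [ 0.72  0.48 -0.15] op 0.226 q [ 17.1  33.8  99.  -43.3  56.6 -61.3]
tip rel hole mm ey,u,p [1.5, -0.4, 14.5] F ey,u,p [-0.2, -2.0, -10.5]
```

>>> {"name": "send_rows", "arguments": {
  "moves": [
    [[0,0,0,0,0,0.1,-1],[0,0,0,0,0,0.1,-1],[0,0,0,0,0,0.1,-1],[0,0,0,0,0,0.1,-1],[0,0,0,0,0,0.1,-1]]
  ]
}}

```text
time_s: 12.9
position: [0.5309, 0.0938, 0.1589]
tcp_rot: [[-0.961, -0.226, 0.162], [-0.278, 0.788, -0.549], [-0.003, -0.572, -0.82]]
force: [-3.6, 9.2, 8.8]
opening: 0.226
```

```bash
python3 -c "
from h import *
rel()"
```

```text
12.9 [0.5309 0.0938 0.1589] [[-0.961, -0.226, 0.162], [-0.278, 0.788, -0.549], [-0.003, -0.572, -0.82]] F [-3.6  9.2  8.8] M [ 0.9   0.56 -0.21] op 0.226 q [ 16.8  34.1  99.2 -43.7  56.  -61. ]
tip rel hole mm ey,u,p [1.7, -0.6, 19.1] F ey,u,p [-0.9, -3.0, -12.9]
```

>>> {"name": "send_rows", "arguments": {
  "moves": [
    [[0,0,0,0,0,0.1,-1],[0,0,0,0,0,0.1,-1],[0,0,0,0,0,0.1,-1],[0,0,0,0,0,0.1,-1],[0,0,0,0,0,0.1,-1]]
  ]
}}

```text
time_s: 13.4
position: [0.5317, 0.0911, 0.1547]
tcp_rot: [[-0.961, -0.226, 0.162], [-0.278, 0.788, -0.549], [-0.004, -0.572, -0.82]]
force: [-3.4, 9.0, 8.9]
opening: 0.229
```

>>> {"name": "send_rows", "arguments": {
  "moves": [
    [[0,0,0,0,0,0.1,-1],[0,0,0,0,0,0.1,-1],[0,0,0,0,0,0.1,-1],[0,0,0,0,0,0.1,-1],[0,0,0,0,0,0.1,-1]]
  ]
}}

```text
time_s: 13.9
position: [0.5324, 0.0883, 0.1502]
tcp_rot: [[-0.961, -0.226, 0.161], [-0.278, 0.788, -0.549], [-0.003, -0.572, -0.82]]
force: [-3.4, 6.0, 6.1]
opening: 0.233
```

```bash
python3 -c "
from h import *
rel()"
```

```text
13.9 [0.5324 0.0883 0.1502] [[-0.961, -0.226, 0.161], [-0.278, 0.788, -0.549], [-0.003, -0.572, -0.82]] F [-3.4  6.   6.1] M [ 1.08  0.54 -0.09] op 0.233 q [ 16.2  34.9  99.7 -44.4  54.8 -60.4]
tip rel hole mm ey,u,p [1.6, -0.9, 29.5] F ey,u,p [-1.6, -2.0, -8.8]
```

>>> {"name": "send_rows", "arguments": {
  "moves": [
    [[0,0,0,0,0,0.1,-1],[0,0,0,0,0,0.1,-1],[0,0,0,0,0,0.1,-1],[0,0,0,0,0,0.1,-1],[0,0,0,0,0,0.1,-1]]
  ]
}}

```text
time_s: 14.4
position: [0.5329, 0.0836, 0.1451]
tcp_rot: [[-0.961, -0.227, 0.159], [-0.277, 0.787, -0.551], [0.0, -0.574, -0.819]]
force: [-0.2, -0.2, -1.3]
opening: 0.223
```

>>> {"name": "send_rows", "arguments": {
  "moves": [
    [[0,0,0,0,0,0.06,-1],[0,0,0,0,0,0.06,-1],[0,0,0,0,0,0.06,-1],[0,0,0,0,0,0.06,-1],[0,0,0,0,0,0.06,-1]]
  ]
}}

```text
time_s: 14.9
position: [0.5334, 0.0822, 0.1428]
tcp_rot: [[-0.961, -0.227, 0.159], [-0.277, 0.787, -0.551], [0.0, -0.574, -0.819]]
force: [0.1, -0.7, -1.6]
opening: 0.23
```

```bash
python3 -c "
from h import *
rel()
import cv2
for c in C:
    capture(c); print(c,[(np.round(d['location'],3).tolist(),round(d['p'],2)) for d in spot_in(c,'stuck_block')][:3])
"
```

```text
14.9 [0.5334 0.0822 0.1428] [[-0.961, -0.227, 0.159], [-0.277, 0.787, -0.551], [0.0, -0.574, -0.819]] F [ 0.1 -0.7 -1.6] M [0.5  0.11 0.01] op 0.23 q [ 15.6  35.5 100.1 -45.2  53.9 -60. ]
tip rel hole mm ey,u,p [0.6, 0.0, 39.1] F ey,u,p [-0.1, -0.4, 1.7]
side []
top []
```

The force has dropped to zero after roughly 25 mm of travel, so the block has let go. Now I withdraw and look.

>>> {"name": "send_rows", "arguments": {
  "moves": [
    [[0,0,0,0,0,-0.8,-1],[0,0,0,0,0,-1.5,-1],[0,0,0,0,0,-1.5,-1],[0,0,0,0,0,-2.2,-1],[0,0,0,0,0,-3,-1]]
  ]
}}

```text
time_s: 15.6
position: [0.5182, 0.1325, 0.2176]
tcp_rot: [[-0.961, -0.228, 0.158], [-0.277, 0.787, -0.551], [0.001, -0.573, -0.819]]
force: [-0.2, 0.3, -1.7]
opening: 0.226
```

>>> {"name": "send_rows", "arguments": {
  "moves": [
    [[0,0,0,0,0,-3,-1],[0,0,0,0,0,-2,-1],[0,0,0,0,0,0,-1],[0,0,0,0,0,0,-1],[0,0,0,0,0,0,-1]]
  ]
}}

```text
time_s: 16.1
position: [0.5103, 0.1589, 0.2568]
tcp_rot: [[-0.961, -0.228, 0.157], [-0.277, 0.787, -0.552], [0.002, -0.574, -0.819]]
force: [0.0, 0.7, -1.6]
opening: 0.228
```

```bash
python3 - <<'E'
from h import *
import cv2
rel()
for c in C:
    capture(c); print(c,[(np.round(d['location'],3).tolist(),round(d['p'],2)) for d in spot_in(c,'stuck_block')][:3])
a=np.mean([capture("side").astype(float) for _ in range(4)],0);b=np.mean([capture("top").astype(float) for _ in range(4)],0)
x=cv2.resize(a[190:280,240:330],(400,400),interpolation=cv2.INTER_CUBIC);y=cv2.resize(b[165:265,185:325],(400,286),interpolation=cv2.INTER_CUBIC)
y=np.vstack([y,np.zeros((114,400,3))])
cv2.imwrite("pics/d.png",np.clip(np.hstack([x,y])*1.6,0,255).astype(np.uint8))
E
```

```text
16.1 [0.5103 0.1589 0.2568] [[-0.961, -0.228, 0.157], [-0.277, 0.787, -0.552], [0.002, -0.574, -0.819]] F [ 0.   0.7 -1.6] M [ 0.47  0.16 -0.02] op 0.228 q [ 24.   27.2  91.9 -37.   70.9 -66.5]
tip rel hole mm ey,u,p [-0.4, -0.2, -100.2] F ey,u,p [0.2, -1.5, 1.0]
side []
top []
```

View pics/d.png

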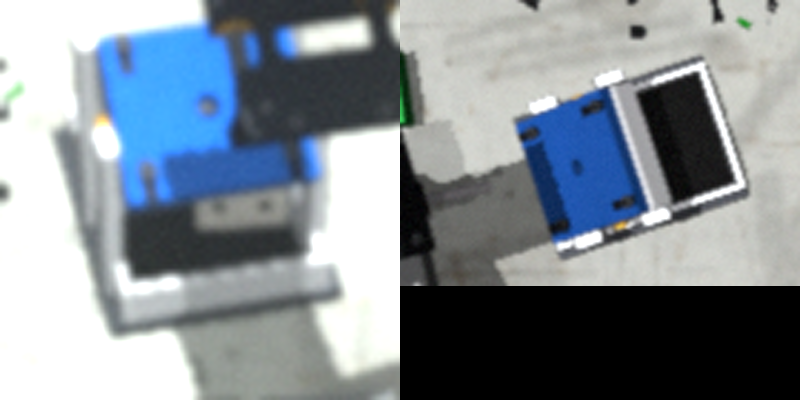

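The block lies on the pan floor, at side crop (240,210), and daylight shows through the hole. Next, the drift goes back over its stand.

```bash
python3 - <<'E'
from h import *
plan([.4667,.226,.215],Rd,10,-1)
E
```

```text
[-3.5, -0.0, -0.0, 0.24, 0.87, -0.09, -1.0]
[-3.5, -0.0, -0.0, 0.24, 0.87, -0.04, -1.0]
[-3.5, -0.0, -0.0, 0.24, 0.87, 0.02, -1.0]
[-3.5, -0.0, -0.0, 0.24, 0.87, 0.07, -1.0]
[-3.5, -0.0, -0.0, 0.24, 0.86, 0.12, -1.0]
[-3.5, -0.0, -0.0, 0.24, 0.86, 0.18, -1.0]
[-3.5, -0.0, -0.0, 0.24, 0.84, 0.23, -1.0]
[-3.5, -0.0, -0.0, 0.24, 0.83, 0.28, -1.0]
[-3.5, -0.0, -0.0, 0.24, 0.81, 0.33, -1.0]
[-3.5, -0.0, -0.0, 0.24, 0.79, 0.38, -1.0]
```

>>> {"name": "send_rows", "arguments": {
  "moves": [
    [[-3.5,0,0,0.24,0.87,-0.09,-1],[-3.5,0,0,0.24,0.87,-0.04,-1],[-3.5,0,0,0.24,0.87,0.02,-1],[-3.5,0,0,0.24,0.87,0.07,-1],[-3.5,0,0,0.24,0.86,0.12,-1]]
  ]
}}

```text
time_s: 17.2
position: [0.4888, 0.1929, 0.2365]
tcp_rot: [[-0.961, -0.265, 0.083], [-0.277, 0.917, -0.287], [-0.0, -0.299, -0.954]]
force: [0.4, 0.1, -1.0]
opening: 0.227
```

>>> {"name": "send_rows", "arguments": {
  "moves": [
    [[-3.5,0,0,0.24,0.86,0.18,-1],[-3.5,0,0,0.24,0.84,0.23,-1],[-3.5,0,0,0.24,0.83,0.28,-1],[-3.5,0,0,0.24,0.81,0.33,-1],[-3.5,0,0,0.24,0.79,0.38,-1]]
  ]
}}

```text
time_s: 17.7
position: [0.4667, 0.2261, 0.2152]
tcp_rot: [[-0.961, -0.278, -0.0], [-0.278, 0.961, 0.002], [-0.0, 0.002, -1.0]]
force: [0.7, -0.0, -0.7]
opening: 0.227
```

>>> {"name": "send_rows", "arguments": {
  "moves": [
    [[0,0,0,0,0,0,-1],[0,0,0,0,0,0,-1],[0,0,0,0,0,0,-1],[0,0,0,0,0,0,-1],[0,0,0,0,0,0,-1]]
  ]
}}

```text
time_s: 18.2
position: [0.4669, 0.2263, 0.2152]
tcp_rot: [[-0.961, -0.278, 0.0], [-0.278, 0.961, -0.0], [-0.0, -0.0, -1.0]]
force: [0.3, 0.2, -1.0]
opening: 0.226
```

```bash
python3 - <<'E'
from h import *
import cv2
s=st(); T=np.array(s["position"]); R=np.array(s["tcp_rot"])
print("side px of axis",[proj("side",T+R[:,2]*d).round(1).tolist() for d in(0,.04,.079)],"stand hole",proj("side",[.4667,.2258,.045]).round(1))
a=np.mean([capture("side").astype(float) for _ in range(5)],0)
x0,y0=[int(v) for v in proj("side",T+R[:,2]*.079)-[40,55]]
print(x0,y0); cv2.imwrite("pics/e.png",np.clip(cv2.resize(a[y0:y0+90,x0:x0+80],None,fx=6.5,fy=6.5,interpolation=cv2.INTER_CUBIC)*1.4,0,255).astype(np.uint8))
E
```

```text
18.2 [0.4669 0.2263 0.2152] [[-0.961, -0.278, 0.0], [-0.278, 0.961, -0.0], [-0.0, -0.0, -1.0]] F [ 0.3  0.2 -1. ] M [ 0.11  0.05 -0.01] op 0.226 q [ 13.5  22.6  97.7  -0.   59.7 -92.6]
side px of axis [[319.0, 227.7], [318.1, 243.6], [317.3, 258.2]] stand hole [315.7 289.6]
277 203
```

View pics/e.png

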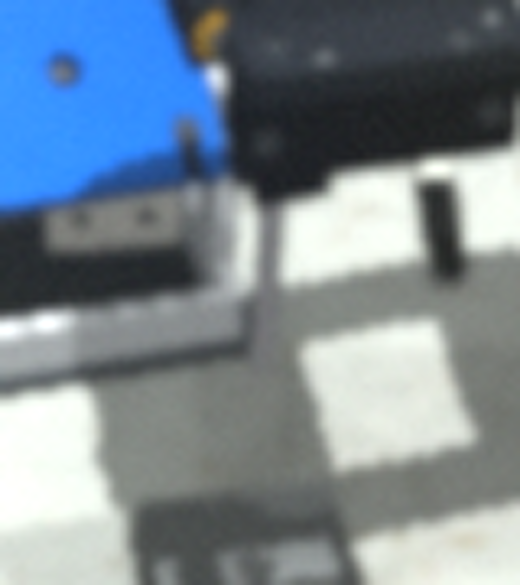

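The shank runs straight and its tip appears at (317,258), against (317.3,258.2) predicted, so it has not slipped. Lowering.

>>> {"name": "send_rows", "arguments": {
  "moves": [
    [[0,0,0,0,0,1.5,-1],[0,0,0,0,0,2.3,-1],[0,0,0,0,0,2.2,-1],[0,0,0,0,0,1.5,-1],[0,0,0,0,0,0.7,-1]]
  ]
}}

```text
time_s: 18.95
position: [0.4661, 0.2258, 0.1317]
tcp_rot: [[-0.961, -0.277, -0.003], [-0.277, 0.961, -0.001], [0.003, 0.0, -1.0]]
force: [-0.7, 1.0, -1.0]
opening: 0.222
```

>>> {"name": "send_rows", "arguments": {
  "moves": [
    [[0,0,0,0,0,0.1,-1],[0,0,0,0,0,0.15,-1],[0,0,0,0,0,0.15,-1],[0,0,0,0,0,0.15,-1],[0,0,0,0,0,0.15,-1]]
  ]
}}

```text
time_s: 19.45
position: [0.4672, 0.2261, 0.1264]
tcp_rot: [[-0.961, -0.277, 0.001], [-0.277, 0.961, 0.0], [-0.001, -0.0, -1.0]]
force: [-0.7, -0.0, -1.7]
opening: 0.226
```

>>> {"name": "send_rows", "arguments": {
  "moves": [
    [[0,0,0,0,0,0.15,-1],[0,0,0,0,0,0.15,-1],[0,0,0,0,0,0.15,-1],[0,0,0,0,0,0.15,-1],[0,0,0,0,0,0.1,-1]]
  ]
}}

```text
time_s: 19.95
position: [0.4668, 0.226, 0.1188]
tcp_rot: [[-0.961, -0.277, -0.0], [-0.277, 0.961, -0.0], [0.0, 0.0, -1.0]]
force: [-0.2, -0.6, -1.1]
opening: 0.225
```

```bash
python3 -c "
from h import *
st()"
```

```text
19.95 [0.4668 0.226  0.1188] [[-0.961, -0.277, -0.0], [-0.277, 0.961, -0.0], [0.0, 0.0, -1.0]] F [-0.2 -0.6 -1.1] M [0.08 0.01 0.03] op 0.225 q [ 13.5  31.  102.8   0.   46.2 -92.6]
```

>>> {"name": "send_rows", "arguments": {
  "moves": [
    [[0,0,0,0,0,0.6,-1],[0,0,0,0,0,0.8,-1],[0,0,0,0,0,0.8,-1],[0,0,0,0,0,0.5,-1],[0,0,0,0,0,0.3,-1]]
  ]
}}

```text
time_s: 20.45
position: [0.4664, 0.2259, 0.0881]
tcp_rot: [[-0.961, -0.277, -0.001], [-0.277, 0.961, -0.0], [0.001, 0.0, -1.0]]
force: [0.1, -1.2, -2.0]
opening: 0.225
```

>>> {"name": "send_rows", "arguments": {
  "moves": [
    [[0,0,0,0,0,0.08,-1],[0,0,0,0,0,0.08,-1],[0,0,0,0,0,0.08,-1],[0,0,0,0,0,0.05,-1],[0,0,0,0,0,0.05,-1]]
  ]
}}

```text
time_s: 20.95
position: [0.467, 0.2261, 0.0858]
tcp_rot: [[-0.961, -0.277, 0.0], [-0.277, 0.961, 0.0], [-0.0, -0.0, -1.0]]
force: [0.5, 0.1, -1.3]
opening: 0.23
```

```bash
python3 -c "
from h import *
st()"
```

```text
20.95 [0.467  0.2261 0.0858] [[-0.961, -0.277, 0.0], [-0.277, 0.961, 0.0], [-0.0, -0.0, -1.0]] F [ 0.5  0.1 -1.3] M [ 0.05  0.01 -0.03] op 0.23 q [ 13.5  34.3 104.    0.   41.6 -92.6]
```

>>> {"name": "send_rows", "arguments": {
  "moves": [
    [[0,0,0,0,0,0.04,-1],[0,0,0,0,0,0,0.3],[0,0,0,0,0,0,0.3],[0,0,0,0,0,0,0.5],[0,0,0,0,0,0,1]]
  ]
}}

```text
time_s: 21.45
position: [0.467, 0.2261, 0.0853]
tcp_rot: [[-0.961, -0.277, 0.0], [-0.277, 0.961, 0.0], [-0.0, -0.0, -1.0]]
force: [-0.3, 0.6, -0.7]
opening: 0.505
```

>>> {"name": "send_rows", "arguments": {
  "moves": [
    [[0,0,0,0,0,0,1],[0,0,0,0,0,0,1],[0,0,0,0,0,0,1],[0,0,0,0,0,0,1],[0,0,0,0,0,0,1]]
  ]
}}

```text
time_s: 21.95
position: [0.4669, 0.226, 0.0852]
tcp_rot: [[-0.961, -0.277, 0.0], [-0.277, 0.961, -0.0], [-0.0, -0.0, -1.0]]
force: [-0.1, -0.6, -0.1]
opening: 0.95
```

>>> {"name": "send_rows", "arguments": {
  "moves": [
    [[0,0,0,0,0,-1,1],[0,0,0,0,0,-2.5,1],[0,0,0,0,0,-3.5,1],[0,0,0,0,0,-4,1],[0,0,0,0,0,-3,1]]
  ]
}}

```text
time_s: 22.45
position: [0.4673, 0.2262, 0.2282]
tcp_rot: [[-0.961, -0.277, 0.003], [-0.277, 0.961, 0.001], [-0.003, -0.0, -1.0]]
force: [1.2, -0.2, -0.0]
opening: 1.002
```

>>> {"name": "send_rows", "arguments": {
  "moves": [
    [[0,0,0,0,3.5,0,1],[0,0,0,0,4,0,1],[0,0,0,0,4,0,1],[0,0,0,0,4,0,1],[0,0,0,0,3,0,1]]
  ]
}}

```text
time_s: 22.95
position: [0.4146, 0.4059, 0.2262]
tcp_rot: [[-0.961, -0.278, 0.001], [-0.278, 0.961, 0.001], [-0.001, 0.001, -1.0]]
force: [-0.4, 0.0, 0.6]
opening: 1.006
```

```bash
python3 - <<'E'
from h import *
import cv2
st()
a=np.mean([capture("side").astype(float) for _ in range(3)],0);b=np.mean([capture("top").astype(float) for _ in range(3)],0)
for t in("bowl","spool","marker","dropper","drift","stuck_block"): print(t,[[(np.round(d["location"],3).tolist(),round(d["p"],2)) for d in spot_in(c,t)][:1] for c in C])
x=cv2.resize(a[195:315,245:365],(400,400),interpolation=cv2.INTER_CUBIC);y=cv2.resize(b[165:285,150:290],(400,343),interpolation=cv2.INTER_CUBIC)
cv2.imwrite("pics/f.png",np.hstack([x,np.vstack([y,np.zeros((57,400,3))])]).astype(np.uint8))
E
```

```text
22.95 [0.4146 0.4059 0.2262] [[-0.961, -0.278, 0.001], [-0.278, 0.961, 0.001], [-0.001, 0.001, -1.0]] F [-0.4  0.   0.6] M [ 0.06 -0.    0.02] op 1.006 q [ 33.3  26.5  88.5   0.   65.  -72.8]
bowl [[([0.499, -0.223, 0.038], 0.83)], [([0.494, -0.238, 0.032], 0.56)]]
spool [[([0.733, 0.224, 0.038], 0.9)], [([0.735, 0.21, 0.037], 0.93)]]
marker [[], [([0.402, -0.021, 0.013], 0.91)]]
dropper [[([0.701, -0.205, 0.047], 0.62)], [([0.694, -0.208, 0.056], 0.87)]]
drift [[([0.463, 0.232, 0.12], 0.7)], [([0.468, 0.224, 0.145], 0.58)]]
stuck_block [[], [([0.402, -0.021, 0.016], 0.73)]]
```

View pics/f.png

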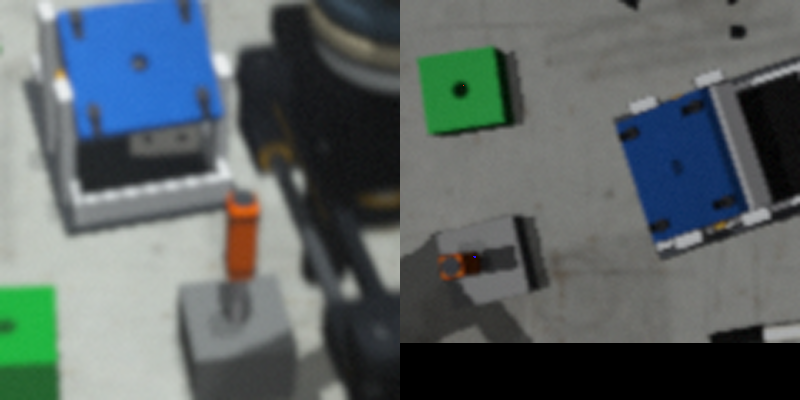

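```bash
python3 - <<'E'
from h import *
q=[294.5,236.4]
for z in(.015,.03,.05,.07):
    X=onz("side",q,z); d=X-H; print(z,X.round(3),"jig-frame from hole x,y mm",(1e3*d@ex).round(),(1e3*d@ey).round())
print("nest underside centre px",proj("side",H+p*.038).round(1),"pan floor below hole px",proj("side",[H[0],H[1],.01]).round(1))
E
```

```text
0.015 [0.522 0.03  0.015] jig-frame from hole x,y mm 24.0 -25.0
0.03 [0.521 0.047 0.03 ] jig-frame from hole x,y mm 8.0 -21.0
0.05 [0.52  0.069 0.05 ] jig-frame from hole x,y mm -14.0 -16.0
0.07 [0.519 0.091 0.07 ] jig-frame from hole x,y mm -36.0 -11.0
nest underside centre px [284.8 218.2] pan floor below hole px [286.7 246. ]
```

```bash
python3 -c "
from rig import *
print(bot.hand_in())"
```

```text
the job is handed in; nothing more can be done
None
```

The stuck block is out of the nest and in the catch pan, the drift is back in its grey stand, and I handed the job in at about 23 s. The hand-in reports no verdict.

- **Push:** I gripped the drift by its handle, tilted it square to the plate and felt forward in steps of about 0.5 mm. It entered the hole without touching the jig noticeably. It met the block about 12 mm past the measured mouth of the hole and pushed it with about 15 N at most. After roughly 25 mm of travel the force dropped to zero.
- **Return:** I lowered the drift back into the hole with almost no side force, released it and moved the arm clear.
- **Last checks that passed:**
  - **Block:** The side view shows it on the pan floor, about 20 mm to one side of the nest's centre line. That offset means it cannot still be in the nest.
  - **Drift:** It stands upright in the grey stand.
  - **Bystanders:** The bowl, spool, marker and dropper were found within about 5 mm of where they started. The marker was found only by the top camera.
- **Checks that failed or disagreed:**
  - **Block detector:** It never found the fallen block. Its only final report was the marker, a false one, so the block's position rests on my reading of the picture. I could not measure its exact height.
  - **Detector positions:** The two cameras' raw positions for the same thing differed by up to 4 cm in y, so I worked from points I triangulated myself.

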